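# Unscrew the sippy cup's lid and lay it in the drying rack

### The arm

A 6-joint arm with a two-finger parallel gripper is mounted at the origin on the work surface. World frame = base frame: x ahead of the robot, y to its left, z up, the work surface at z = 0. Lengths are in m, angles in rad, forces in N, time in s.
With the tool pointing down it reaches from about 0.35 to 0.925 m from the base axis. Payload 6.4 kg.
Tool frame: the origin (TCP) lies where the fingers leave the gripper's body, on its centre line; the fingertips stand 97 mm ahead of it and the grasp point (between the pads) lies 78 mm ahead of it; y points along the fingers, z is the direction in which the jaws open and shut, and the axes are right-handed (so a half turn about y gives the same grasp; the last joint's range is limited). The gripper opens to 94 mm and grips with 3 to 60 N. Pads are 16 mm wide; open, the fingers measure 119 mm over their backs; the gripper's body (75 mm by 177 mm) begins 78 mm behind the grasp point.
Start: joints at [0.966, 0.245, 1.558, -0, 1.339, -0.174], TCP at [0.271, 0.591, 0.303] pointing down, gripper open.
Joint ranges: [-3.13, 3.13], [-1.02, 2.26], [0.13, 2.54], [-0.95, 4.09], [0.21, 2.88], [-2.74, 2.74]. Speed limits (rad/s): [2.57, 2.57, 3.14, 3.14, 3.14, 3.14].

### API

Orientations are given as [roll, pitch, yaw] about the fixed x, y, z axes, in that order (R = Rz(yaw) Ry(pitch) Rx(roll)).
In Python, from station import bot, vision gives the robot as it stands.
- The arm moves only by the shell command python3 -m crank 'ROWS' [OPENING]. ROWS is JSON, a list of rows, each an object of numbers: "x", "y", "z": the shift along the tool's x, y, z in cm; "wx", "wy", "wz": the turn, a rotation vector about the tool's x, y, z in degrees. A call has 1 to 8 rows; each row is the pose to reach, as a shift and turn from the pose measured when the call began, along the tool's axes at that moment; what a row does not reach only later rows make up. A row lasts 1/10 s, in which the tool goes at most 50 mm and 8.59 degrees, less where a joint would pass 70% of its speed; a pose out of reach is approached as far as the arm can. A call with a gripper value outside its range is refused whole. OPENING is the opening, from -1 (shut) to 1 (fully open), set as the call begins (- or left out, the last holds). The fingers move at their own pace and stop on an object; the grip force is fixed at half the most. Time passes only in rows, so rows that repeat a pose let the fingers close. It gives the time, the measured TCP pose, the force and the opening at its end, in the units of the state.
- bot.get_state(): the state, without advancing time (a new reading comes with each control period).
- vision.get_image(name): name is "scene" or "top" or "wrist"; returns (picture, depth): 420x560x3 uint8, red, green, blue; 420x560 float32, m along the optical axis (not along the pixel's ray), 0 where there is no reading.
- vision.get_calibration(name): a dict with "mtx" (3x3 intrinsics, pixels), "R" (3x3) and "t" (3): a world point X has camera coordinates R X + t. Camera axes: x right, y down, z forward; pixel columns grow to the right and rows downward; lengths in m; the calibration is good to about 2 mm. A picture is of the moment at which its call begins: read the wrist's pose just before it. get_calibration takes no time and is no camera call; for the wrist camera it gives the pose at the moment of the call.
- bot.job_done(): hands the job in, once; it reports no verdict.
The state is a dict: "t": time; "q": joint angles; "joint_velocities": joint speeds; "tau": joint torques, N m; "ee_pos": TCP position; "ee_rot": TCP orientation; "wrist_force": force on the tool from outside, world axes, zero at the start; "wrist_torque": the same for the moment, N m; "grip_width": opening from 0.0 (shut) to 1.0 (fully open).
Only numpy, scipy, OpenCV 4.12 (cv2) and the standard library are available. Lean on these libraries where they do the work, as an engineer would, in place of code of your own. Each camera call takes 0.05 s, during which the arm holds its last target.

### The job

Open the yellow sippy cup for drying: unscrew its green lid (anticlockwise seen from above) until the thread lets go, lift it off straight up without forcing it, and set it down gently, spout up and flat, in the empty bay of the white folding rack. Let go of it there, and leave the scoop, bottle, tin and mug undisturbed.

Things in the scene. Friction and masses are not known exactly. Their poses are not given: they have to be found in the camera images.
- lid_center (a point): Green screw lid of the sippy cup, loose, about 50 g: a ribbed round wall, 56 mm across its 16 flats, 30 mm high; a rounded spout, 26 x 12 mm and 16 mm tall, stands on its flat top. Grip it across the ribbed wall from above. The point is on its axis, half-way up the wall, 15 mm above its underside. z is its axis, up out of the spout; the frame turns with the lid.
- cup_mouth (a point): Centre of the top of the yellow cup's threaded neck, hidden under the lid; z up. The neck is 36 mm across (45 over the thread) and stands 22 mm above the shoulder; this point is 96 mm above the mat. The lid's underside begins 20 mm below it, so the lid must rise about 20 mm in all to clear the neck.
- bay (a point): Centre of the floor of the empty left bay (robot's left) of the white folding rack; the floor is 12 mm above the counter. x away from the robot (at yaw 0), y left, z up. The floor is 138 mm in x by 116 mm in y, inside a rim 5 mm high. A wire frame slants up and outward from the +x edge, 73 mm from this point, to 80 mm above the mat. The right bay, 122 mm to -y, holds the scoop.
- scoop_center (a point): White measuring scoop, cup 40 mm across and 24 mm high with a flat handle reaching 84 mm from the cup centre, lying loose in the rack's right bay; the point is the middle of its cup, half-way up. To be left alone.
- bottle_center (a point): Frosted glass bottle with narrow neck, 62 mm across, 188 mm tall, standing loose at the back of the mat; the point is on its axis, half-way up. To be left alone.
- tin_center (a point): Small stainless tin with hinged cover, 73 x 98 x 55 mm, loose at the back of the mat; the point is its middle. To be left alone.
- mug_center (a point): Blue mug, 76 mm across, 85 mm tall, loose at the back of the mat; the point is on its axis, half-way up. To be left alone.
- lid: The same lid; origin at the centre of its underside. Right-hand thread, 6 mm rise a turn: it starts screwed down, underside 2 mm above the shoulder, turns easily and rises as it turns. It comes free after 1.2 to 1.32 turns anticlockwise seen from above and then lifts off with no resistance; still caught, it resists. From 1.52 turns on it tips or drops back a thread and needs about a turn more.
- cup: The yellow sippy cup, 66 mm across; origin at the centre of its foot on the mat, z up. Two side handles reach 59 mm from its axis and up to 65 mm above the mat. It is stuck fast to the mat by its grey suction foot: it cannot move or turn.
- rack: The white folding rack, fixed to the mat, 150 mm in x by 250 mm in y; origin at the centre of its underside on the mat.
Things that resemble listed ones, but are neither listed nor needed, are in the scene too. There is more than one size of the lid; the one meant has the size given above.

How it is judged:
On the way:
1. the lid has been lifted clear of the cup's mouth, above the cup (z of lid_center in the frame of cup_mouth above 0.015 m and horizontal distance between lid_center and cup_mouth below 0.07 m), for 0.05 s.
At the end, for the whole second after the job is handed in: The lid lies at rest and released, spout up (within 0.08 rad), its underside on the floor of the empty bay (within 3 mm), wholly inside the bay's rim: its centre within 42 mm (x) and 32 mm (y) of the bay's centre (x of lid_center in the frame of bay between -0.042 and 0.042 m and y of lid_center in the frame of bay between -0.032 and 0.032 m and z of lid_center in the frame of bay between 0.012 and 0.018 m and angle between lid_center's own z axis and vertical below 0.08 rad and linear speed of lid below 0.02 m/s and contact force between the fingers and lid below 0.05 N); the robot touches nothing.
It fails at once if the lid is dropped or thrown (faster than 0.7 m/s with no finger on it) (linear speed of lid above 0.7 m/s and contact force between the fingers and lid below 0.01 N).
It fails at once if the lid is forced: more than 80 N between lid and cup (contact force between lid and cup above 80 N).
It fails at once if the scoop, bottle, tin or mug is moved more than 25 mm (distance of any of scoop_center, bottle_center, tin_center, mug_center from where it was at the start of the episode above 0.025 m).
It also fails if it takes over 69 s, if anything falls off the work surface, if the arm or the gripper's body presses on something with over 40 N, if the wrist force passes 120 N, or if a joint passes its speed limit or range.

## Working session

There is one attempt and no reset: what is moved stays moved. The work goes in short steps, Python scripts to look and compute and a shell command to move; the robot and the scene stay as the last step left them, time stands still between calls to the robot, and variables do not carry over. Pictures are saved under pics/ and viewed, and the job is handed in when it is done.

```bash
ls; mkdir -p pics
python3 - <<'E'
from station import bot, vision
import cv2,numpy as np
print(bot.get_state())
for n in ["scene","top","wrist"]:
    c=vision.get_calibration(n); p,d=vision.get_image(n)
    cv2.imwrite(f"pics/{n}0.png",p[:,:,::-1]); np.savez(f"pics/{n}0.npz",p=p,d=d,**c); print(n,c)
E
```

```text
pics
{'t': 0.0, 'q': array([ 9.65901918e-01,  2.45792575e-01,  1.55893853e+00, -2.00067694e-05,
        1.33871771e+00, -1.74079714e-01]), 'joint_velocities': array([ 2.44831434e-05, -6.09301966e-04,  1.56693687e-03, -6.46914795e-05,
        1.60880184e-04,  1.03917379e-03]), 'tau': array([ 5.45545336e-04, -4.15805984e+01, -3.14616859e+01,  6.85899518e-02,
        3.28597985e-02, -1.22592537e-04]), 'ee_pos': array([0.27120368, 0.59028126, 0.30159953]), 'ee_rot': array([-1.57262780e+00,  3.02322372e-04, -4.30810353e-01]), 'wrist_force': array([ 0.73866012, -0.15898084, -0.5674907 ]), 'wrist_torque': array([-0.03188988,  0.01157928,  0.00656222]), 'grip_width': 0.999841369183603}
scene {'mtx': array([[511.75588853,   0.        , 290.36447455],
       [  0.        , 511.75588853, 211.52041648],
       [  0.        ,   0.        ,   1.        ]]), 'R': array([[-0.03895468,  0.99910268, -0.01662431],
       [ 0.69208752,  0.01497642, -0.72165821],
       [-0.72076168, -0.03961744, -0.6920499 ]]), 't': array([-0.03624847, -0.29744741,  1.50897642])}
top {'mtx': array([[534.32002136,   0.        , 275.50711584],
       [  0.        , 534.32002136, 212.2549901 ],
       [  0.        ,   0.        ,   1.        ]]), 'R': array([[ 1.24113018e-02, -9.99921365e-01,  1.79519914e-03],
       [-9.92129882e-01, -1.25382618e-02, -1.24583665e-01],
       [ 1.24596377e-01, -2.34825245e-04, -9.92207482e-01]]), 't': array([0.06547575, 0.51154714, 1.4377935 ])}
wrist {'mtx': array([[324.71853871,   0.        , 276.8627311 ],
       [  0.        , 324.71853871, 209.13800896],
       [  0.        ,   0.        ,   1.        ]]), 'R': array([[ 0.41718488,  0.90881832, -0.00245576],
       [ 0.87248339, -0.39974628,  0.28102607],
       [ 0.25441996, -0.11938243, -0.95969699]]), 't': array([-0.64894058, -0.0282563 ,  0.39318304])}
```

View pics/scene0.png

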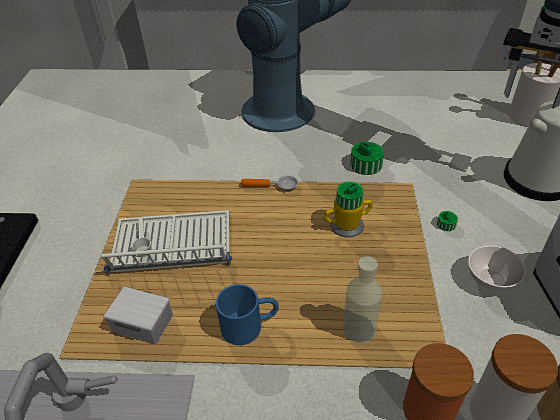

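View pics/top0.png

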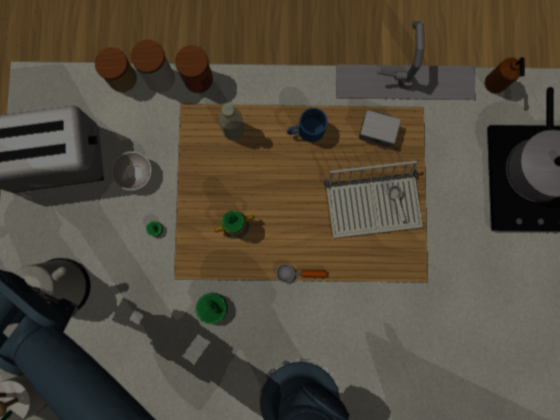

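View pics/wrist0.png

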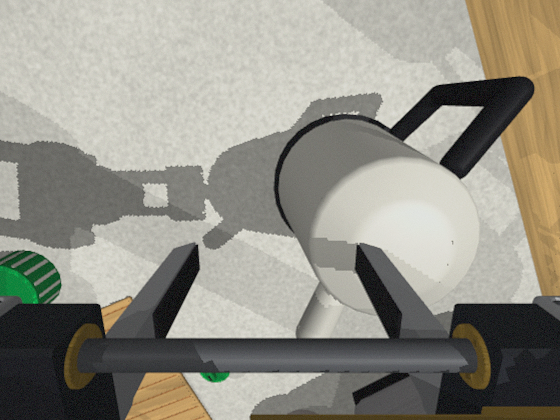

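The scene shows the lidded yellow cup at top px (234,222), with the rack at (375,205) and its empty left bay at about (350,208). The decoy lids are at (212,308) and (155,229). The kettle is right under the gripper. Next I'll measure positions.

```bash
cat > h.py <<'E'
import numpy as np,cv2
def world(z):
    d=z['d'];K=z['mtx'];v,u=np.mgrid[:d.shape[0],:d.shape[1]]
    c=np.stack([(u-K[0,2])/K[0,0]*d,(v-K[1,2])/K[1,1]*d,d],-1)
    return (c-z['t'])@z['R']
def ray(z,u,v,h):
    r=z['R'].T@np.linalg.inv(z['mtx'])@np.array([u,v,1.]);o=-z['R'].T@z['t']
    return o+r*(h-o[2])/r[2]
E
python3 - <<'E'
from h import *
for n in ['top','scene']:
    z=np.load(f'pics/{n}0.npz');W=world(z);hsv=cv2.cvtColor(z['p'],cv2.COLOR_RGB2HSV)
    g=cv2.inRange(hsv,(45,100,30),(80,255,255))
    k,l,s,c=cv2.connectedComponentsWithStats(g)
    for i in range(1,k):
        if s[i,4]<40: continue
        P=W[(l==i)&(z['d']>0)]
        print(n,s[i],c[i],'med',np.median(P,0),'min',np.percentile(P,3,0),'max',np.percentile(P,97,0))
        T=P[(P[:,2]>.098)&(P[:,2]<.112)]
        if len(T)>10: print('  top',len(T),(T.min(0)+T.max(0))/2,np.ptp(T,0),cv2.minEnclosingCircle(T[:,:2].astype(np.float32)))
    cv2.imwrite(f'pics/{n}_rack.png',cv2.resize(z['p'][150:250,310:440,::-1] if n=='top' else z['p'][200:280,90:240,::-1],None,fx=5,fy=5,interpolation=cv2.INTER_CUBIC))
    cv2.imwrite(f'pics/{n}_cup.png',cv2.resize(z['p'][190:260,190:280,::-1] if n=='top' else z['p'][165:245,300:400,::-1],None,fx=7,fy=7,interpolation=cv2.INTER_CUBIC))
E
```

```text
top [222 211  22  22 379] [232.64643799 221.23746702] med [0.47553454 0.18202518 0.11225694] min [0.45108117 0.1584796  0.10550626] max [0.50004868 0.20776301 0.12802059]
  top 175 [0.47570884 0.18322963 0.10635858] [0.0552015  0.05480628 0.01122621] ((0.4763447642326355, 0.18337567150592804), 0.028894905000925064)
top [146 221  16  15 184] [153.7173913 228.4673913] med [0.46250301 0.40658053 0.022274  ] min [0.44475456 0.38888282 0.01487568] max [0.48071211 0.42533529 0.03392059]
top [196 293  31  31 712] [210.80196629 308.07303371] med [0.24940632 0.24095561 0.04400437] min [0.21541788 0.20498638 0.03677812] max [0.2840106  0.27646126 0.06723141]
scene [351 142  33  33 780] [366.66538462 156.31794872] med [0.26793875 0.237741   0.04213793] min [0.21696527 0.20417121 0.00265845] max [0.29011134 0.27484357 0.06504178]
scene [337 182  27  28 531] [349.46704331 193.82862524] med [0.48853871 0.18156994 0.11105613] min [0.45342831 0.15760032 0.08447731] max [0.50402901 0.20569306 0.12687636]
  top 248 [0.47697025 0.18192732 0.10524748] [0.05901672 0.05321548 0.01346788] ((0.47736427187919617, 0.1818769872188568), 0.03027447499334812)
scene [437 211  21  20 288] [447.14583333 219.875     ] med [0.47018176 0.40341121 0.02157134] min [0.44665035 0.3870877  0.00211497] max [0.48422595 0.42442172 0.03386751]
```

View pics/top_rack.png

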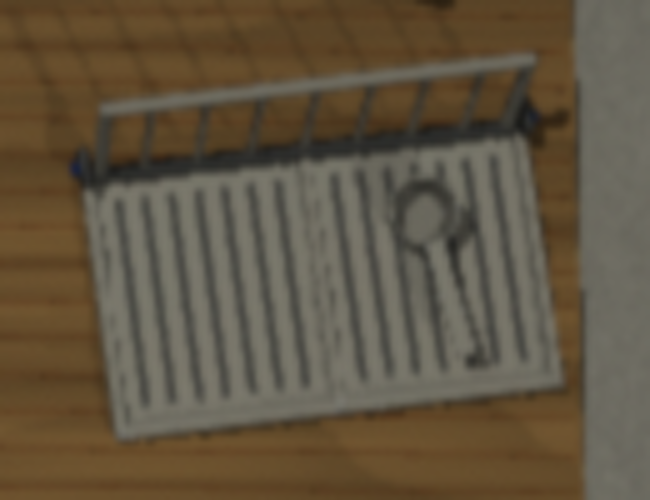

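View pics/scene_rack.png

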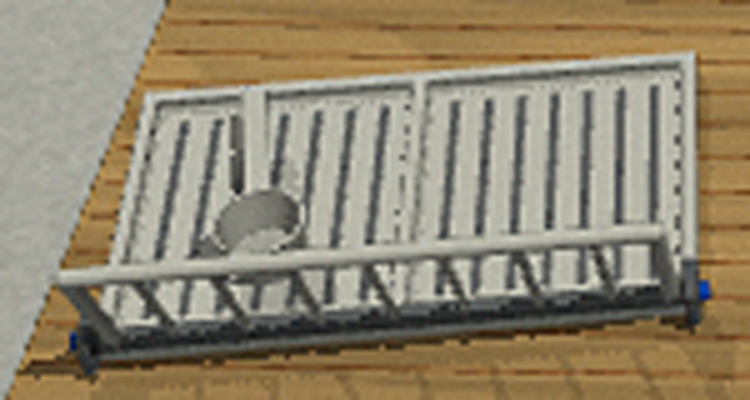

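View pics/top_cup.png

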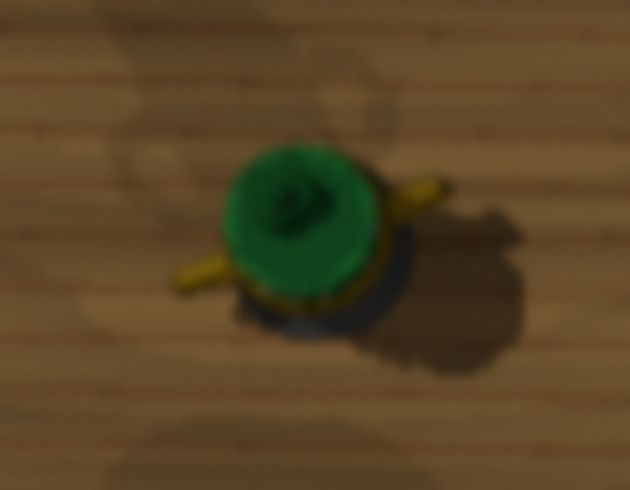

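View pics/scene_cup.png

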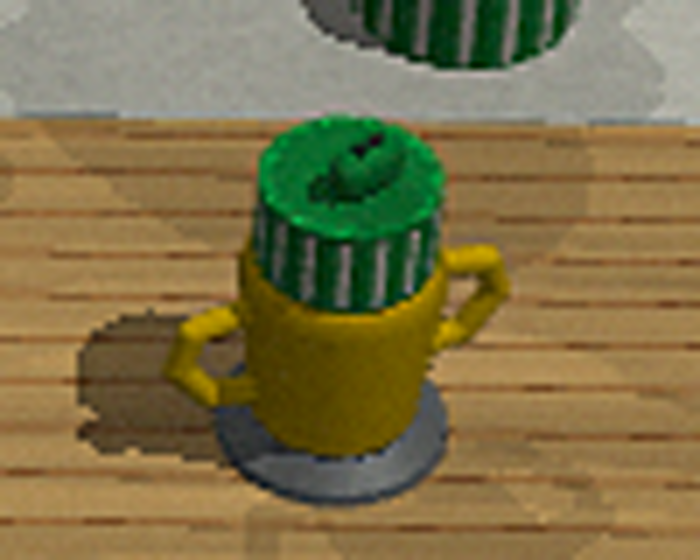

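Cup: in the top view the spout is at crop (290,200), and the handles run to (440,190) and (185,275). The empty bay is the left half of the rack, and the scoop is in the right half. Next: mat height, lid top, rack corners and facets.

Run:
```python
from h import *
z=np.load('pics/top0.npz');W=world(z)
s=np.load('pics/scene0.npz');Ws=world(s)
def m(W,u0,u1,v0,v1): return np.round(np.median(W[v0:v1,u0:u1].reshape(-1,3),0),4)
print('mat top',m(W,260,320,170,200),m(Ws,260,310,250,280),'counter',m(W,440,470,200,250))
P=W[211:233,222:244,2];print('lidz hist',np.histogram(P,bins=np.arange(.09,.14,.004)))
print('bayfloor',m(W,340,366,195,225))
for h in (.017,.022):
  C={n:ray(z,u,v,h) for n,u,v in [('nl',333.6,237.4),('nr',422.4,227.2),('fl',327.2,187.8),('fr',415,177.2)]}
  # scene view: crop/5+(90,200); left in image is -y
  D={n:ray(s,u,v,h) for n,u,v in [('nl',90+694/5,200+54/5),('nr',90+148/5,200+95/5)]}
  for n in C: print(h,n,C[n].round(4),D.get(n,0))
  l=C['nl']-C['nr'];print('width',np.linalg.norm(l),'depth',np.linalg.norm(C['fl']-C['nl']),np.linalg.norm(C['fr']-C['nr']),'yaw',np.arctan2(-l[0],l[1]), 'ctr',sum(C.values())/4)
```

```text
mat top [0.5929 0.0346 0.006 ] [0.5959 0.0475 0.0061] counter [ 4.855e-01 -4.305e-01 -3.000e-04]
lidz hist (array([  3,   3,   3,  11,  86, 164,  69,   8,  14,  20,   5,   0]), array([0.09 , 0.094, 0.098, 0.102, 0.106, 0.11 , 0.114, 0.118, 0.122,
       0.126, 0.13 , 0.134, 0.138]))
bayfloor [ 0.523  -0.1423  0.0122]
0.017 nl [ 0.4446 -0.0895  0.017 ] [ 0.44701448 -0.08790901  0.017     ]
0.017 nr [ 0.476  -0.3356  0.017 ] [ 0.47933448 -0.33382094  0.017     ]
0.017 fl [ 0.5833 -0.0718  0.017 ] 0
0.017 fr [ 0.6165 -0.3179  0.017 ] 0
width 0.2480735573815015 depth 0.13983524283728638 0.14166315794715412 yaw 0.12693341247371626 ctr [ 0.53009159 -0.2036812   0.017     ]
0.022 nl [ 0.4442 -0.0889  0.022 ] [ 0.45221778 -0.08674919  0.022     ]
0.022 nr [ 0.4755 -0.3342  0.022 ] [ 0.48433877 -0.33114694  0.022     ]
0.022 fl [ 0.5824 -0.0713  0.022 ] 0
0.022 fr [ 0.6156 -0.3166  0.022 ] 0
width 0.24723160393881116 depth 0.13936064665154616 0.14118235787803354 yaw 0.12693341247371653 ctr [ 0.52940422 -0.2027448   0.022     ]
```

```bash
cat >> h.py <<'E'
from scipy.spatial.transform import Rotation as Ro
def rel(p):
    from station import bot
    s=bot.get_state();R=Ro.from_euler('xyz',s['ee_rot'])
    print('t',round(s['t'],2),'pos',s['ee_pos'].round(4),'rot',s['ee_rot'].round(3),'q',s['q'].round(2),'F',s['wrist_force'].round(1),'T',s['wrist_torque'].round(2),'w',round(s['grip_width'],3))
    print('tool shift cm',(R.inv().apply(np.array(p)-s['ee_pos'])*100).round(2))
E
python3 -c "
from h import *;rel([.476,.1825,.33])"
```

```text
t 0.15 pos [0.2712 0.5904 0.3018] rot [-1.572  0.    -0.431] q [ 0.97  0.25  1.56 -0.    1.34 -0.17] F [-0.  -0.1 -0.3] T [ 0.03 -0.01  0.02] w 1.001
tool shift cm [ 35.64  -2.78 -28.51]
```

```bash
python3 -m crank '[{"y":-4.5},{"x":3.5,"y":-5,"z":-2.8,"wy":8},{"x":7.3,"y":-5,"z":-5.8,"wy":16},{"x":11,"y":-5,"z":-8.8,"wy":24},{"x":14.8,"y":-5,"z":-11.8,"wy":32},{"x":18.5,"y":-5,"z":-14.8,"wy":40},{"x":22.3,"y":-4,"z":-17.8,"wy":48},{"x":26,"y":-3,"z":-20.8,"wy":56}]' 1; python3 -c "
from h import *;rel([.476,.1825,.33])"
```

```text
t 0.15 pos [0.2712 0.5904 0.3018] rot [-1.572  0.    -0.431] q [ 0.97  0.25  1.56 -0.    1.34 -0.17] F [-0.  -0.1 -0.3] T [ 0.03 -0.01  0.02] w 1.001
tool shift cm [ 35.64  -2.78 -28.51]invalid input at $[0]: expected keys x, y, z, wx, wy, wz
```

All keys are needed in each row.

```bash
python3 -m crank '[{"x":0,"y":-4.5,"z":0,"wx":0,"wy":0,"wz":0},{"x":3.5,"y":-5,"z":-2.8,"wx":0,"wy":8,"wz":0},{"x":7.3,"y":-5,"z":-5.8,"wx":0,"wy":16,"wz":0},{"x":11,"y":-5,"z":-8.8,"wx":0,"wy":24,"wz":0},{"x":14.8,"y":-5,"z":-11.8,"wx":0,"wy":32,"wz":0},{"x":18.5,"y":-5,"z":-14.8,"wx":0,"wy":40,"wz":0},{"x":22.3,"y":-4,"z":-17.8,"wx":0,"wy":48,"wz":0},{"x":26,"y":-3,"z":-20.8,"wx":0,"wy":56,"wz":0}]' 1; python3 -c "
from h import *;rel([.476,.1825,.33])"
```

```text
t: 0.95
ee_pos: [0.4212, 0.291, 0.332]
ee_rot: [-1.571, -0.001, -1.414]
wrist_force: [0.6, 0.8, 0.3]
grip_width: 0.998
t 0.95 pos [0.4212 0.291  0.332 ] rot [-1.571e+00 -1.000e-03 -1.414e+00] q [ 0.38 -0.11  1.88 -0.    1.37  0.23] F [0.6 0.8 0.3] T [-0.05 -0.    0.05] w 0.998
tool shift cm [11.58  0.21  3.72]
```

```bash
python3 -m crank '[{"x":4,"y":0,"z":1.2,"wx":0,"wy":8.5,"wz":0},{"x":8,"y":0,"z":2.5,"wx":0,"wy":17,"wz":0},{"x":11.6,"y":0.2,"z":3.7,"wx":0,"wy":25.5,"wz":0},{"x":11.6,"y":0.2,"z":3.7,"wx":0,"wy":34,"wz":0},{"x":11.6,"y":0.2,"z":3.7,"wx":0,"wy":42.5,"wz":0},{"x":11.6,"y":0.2,"z":3.7,"wx":0,"wy":51,"wz":0},{"x":11.6,"y":0.2,"z":3.7,"wx":0,"wy":59.5,"wz":0},{"x":11.6,"y":0.2,"z":3.7,"wx":0,"wy":68,"wz":0}]' 1
python3 - <<'E'
from h import *
from station import vision
rel([.476,.1825,.30])
c=vision.get_calibration('wrist');p,d=vision.get_image('wrist')
np.savez('pics/w1.npz',p=p,d=d,**c);cv2.imwrite('pics/w1.png',p[:,:,::-1])
E
```

```text
t: 1.75
ee_pos: [0.4757, 0.1822, 0.3298]
ee_rot: [-1.57, -0.001, -2.607]
wrist_force: [-0.5, -0.0, 0.5]
grip_width: 1.002
t 1.75 pos [0.4757 0.1822 0.3298] rot [-1.570e+00 -1.000e-03 -2.607e+00] q [ 0.14 -0.11  1.88 -0.    1.37  1.18] F [-0.5 -0.   0.5] T [-0.05  0.09 -0.02] w 1.002
tool shift cm [-0.05  2.98 -0.01]
```

View pics/w1.png

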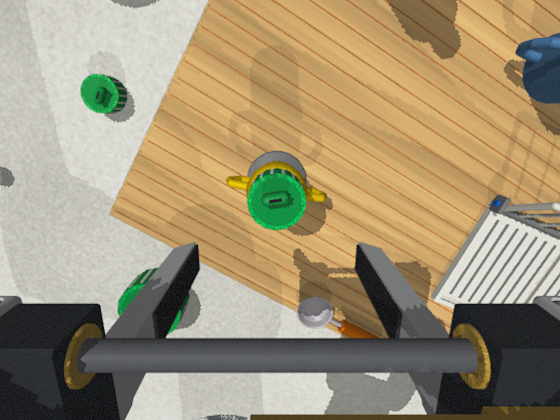

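The lid sits at px (276,200), centred between the fingers at u≈277, with the spout nearly along the jaw axis. Now the precise centre and the facet angle.

Run:
```python
from h import *
z=np.load('pics/w1.npz');W=world(z)
sl=(slice(160,235),slice(235,318))
hsv=cv2.cvtColor(z['p'],cv2.COLOR_RGB2HSV)
g=np.zeros(z['d'].shape,bool);g[sl]=cv2.inRange(hsv,(45,100,30),(80,255,255))[sl]>0
P=W[g];print('z',np.histogram(P[:,2],bins=np.arange(.08,.136,.004)))
T=P[(P[:,2]>.1085)&(P[:,2]<.1155)];print('top centre',cv2.minEnclosingCircle(T[:,:2].astype(np.float32)),(T.max(0)+T.min(0))/2)
S=P[P[:,2]>.118];e,v=np.linalg.eigh(np.cov(S[:,:2].T));print('spout',len(S),S.mean(0),e,'angle',np.degrees(np.arctan2(v[1,1],v[0,1])))
# axis-perpendicular projection: image ray to plane .112 of bright top contour
m=(g&(W[:,:,2]>.107)).astype(np.uint8)
c=max(cv2.findContours(m,0,1)[0],key=cv2.contourArea)[:,0]
Q=np.array([ray(z,u,v,.112)[:2] for u,v in c]);print('contour circ',cv2.minEnclosingCircle(Q.astype(np.float32)))
I=cv2.resize(z['p'][sl][:,:,::-1],None,fx=8,fy=8,interpolation=cv2.INTER_CUBIC);cv2.imwrite('pics/w1lid.png',I)
```

```text
z (array([   7,   12,   17,   16,   18,   21,   22, 1449,  793,   20,   50,
        242,   19,    0]), array([0.08 , 0.084, 0.088, 0.092, 0.096, 0.1  , 0.104, 0.108, 0.112,
       0.116, 0.12 , 0.124, 0.128, 0.132, 0.136]))
top centre ((0.47475600242614746, 0.18355438113212585), 0.02850469760596752) [0.47498846 0.1837173  0.1112547 ]
spout 340 [0.4832405  0.19000453 0.13824534] [4.72394783e-05 2.47344641e-04] angle -152.66240088346763
contour circ ((0.47558704018592834, 0.18352816998958588), 0.028706151992082596)
```

View pics/w1lid.png

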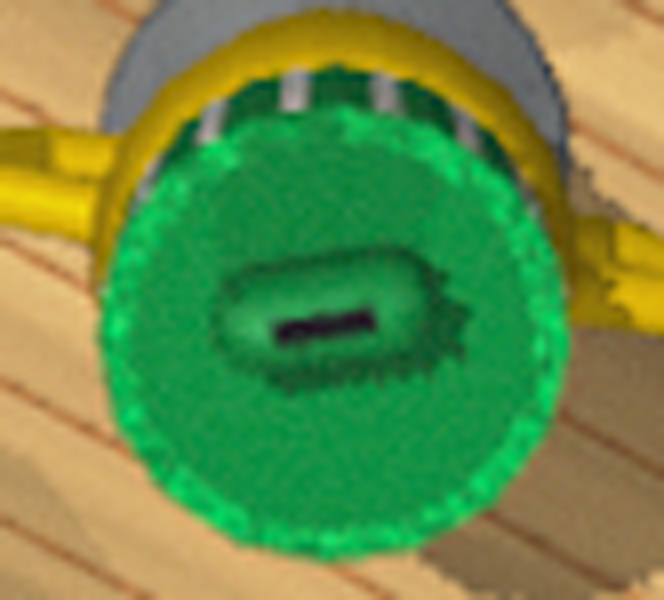

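```bash
cat >> h.py <<'E'
def spout(z,top,c):
    W=world(z);m=(W[:,:,2]>top+.010)&(W[:,:,2]<top+.022)&(np.hypot(W[:,:,0]-c[0],W[:,:,1]-c[1])<.022)
    hsv=cv2.cvtColor(z['p'],cv2.COLOR_RGB2HSV); m&=(hsv[:,:,2]>0)
    S=W[m];e,v=np.linalg.eigh(np.cov(S[:,:2].T))
    return len(S),S.mean(0).round(4),np.sqrt(e).round(4),np.degrees(np.arctan2(v[1,1],v[0,1]))%180
E
python3 - <<'E'
from h import *
print(spout(np.load('pics/w1.npz'),.112,(.4755,.1833)))
print(spout(np.load('pics/top0.npz'),.112,(.4755,.1833)))
rel([.4755,.1833,.25])
E
```

```text
(325, array([0.48  , 0.1881, 0.1263]), array([0.0032, 0.0069]), np.float64(129.46180277664163))
(39, array([0.4809, 0.187 , 0.1269]), array([0.0033, 0.007 ]), np.float64(131.46088303378545))
t 1.8 pos [0.4757 0.1822 0.3298] rot [-1.570e+00 -1.000e-03 -2.611e+00] q [ 0.14 -0.11  1.88 -0.    1.37  1.18] F [ 0.6 -0.1  0.1] T [-0.01  0.16 -0.01] w 1.0
tool shift cm [-0.05  7.98 -0.11]
```

```bash
python3 -m crank '[{"x":0,"y":2,"z":-0.1,"wx":0,"wy":8.4,"wz":0},{"x":0,"y":4,"z":-0.1,"wx":0,"wy":16.8,"wz":0},{"x":0,"y":6,"z":-0.1,"wx":0,"wy":25.2,"wz":0},{"x":0,"y":8,"z":-0.1,"wx":0,"wy":33.6,"wz":0},{"x":0,"y":10,"z":-0.1,"wx":0,"wy":42,"wz":0},{"x":0,"y":12,"z":-0.1,"wx":0,"wy":50.4,"wz":0},{"x":0,"y":13.5,"z":-0.1,"wx":0,"wy":58.5,"wz":0},{"x":0,"y":14.1,"z":-0.1,"wx":0,"wy":58.5,"wz":0}]' 1
python3 - <<'E'
from h import *
from station import vision
rel([.4755,.1833,.186])
c=vision.get_calibration('wrist');p,d=vision.get_image('wrist')
np.savez('pics/w2.npz',p=p,d=d,**c);cv2.imwrite('pics/w2.png',p[:,:,::-1])
E
```

```text
t: 2.6
ee_pos: [0.4741, 0.1827, 0.1869]
ee_rot: [-1.568, -0.003, 2.654]
wrist_force: [-0.1, 0.3, 0.8]
grip_width: 1.001
t 2.6 pos [0.4741 0.1827 0.1869] rot [-1.568 -0.003  2.654] q [ 0.14  0.06  2.   -0.    1.09  2.2 ] F [-0.1  0.3  0.8] T [0.07 0.1  0.05] w 1.001
tool shift cm [-0.1   0.09 -0.12]
```

View pics/w2.png

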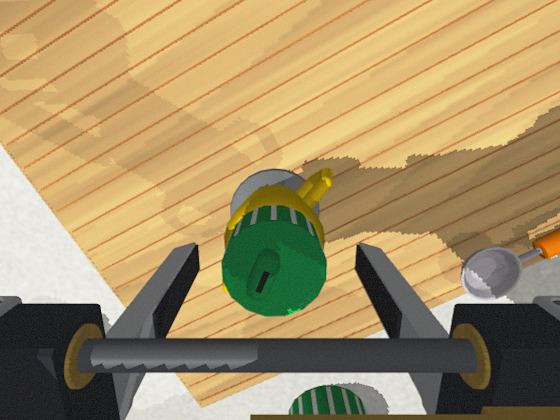

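The lid sits between the fingers at px (275,262), with clearance on both sides. I'll centre and close.

```bash
python3 -m crank '[{"x":-0.1,"y":0.1,"z":-0.1,"wx":0,"wy":0,"wz":0},{"x":-0.1,"y":0.1,"z":-0.1,"wx":0,"wy":0,"wz":0},{"x":-0.1,"y":0.1,"z":-0.1,"wx":0,"wy":0,"wz":0},{"x":-0.1,"y":0.1,"z":-0.1,"wx":0,"wy":0,"wz":0},{"x":-0.1,"y":0.1,"z":-0.1,"wx":0,"wy":0,"wz":0},{"x":-0.1,"y":0.1,"z":-0.1,"wx":0,"wy":0,"wz":0}]' -1;  python3 -c "
from h import *;rel([.4755,.1833,.186])"
```

```text
t: 3.25
ee_pos: [0.4756, 0.1832, 0.1862]
ee_rot: [-1.568, -0.002, 2.656]
wrist_force: [1.0, 0.3, 0.7]
grip_width: 0.591
t 3.25 pos [0.4756 0.1832 0.1862] rot [-1.568e+00 -2.000e-03  2.656e+00] q [ 0.15  0.06  2.   -0.    1.09  2.2 ] F [1.  0.3 0.7] T [0.04 0.2  0.04] w 0.591
tool shift cm [ 0.02  0.02 -0.  ]
```

Gripped: 0.591×94 = 55.6 mm, side force about zero. Turning anticlockwise (−wy), rising 1 mm per 60°.

```bash
python3 -m crank '[{"x":0,"y":-0.01,"z":0,"wx":0,"wy":-8,"wz":0},{"x":0,"y":-0.03,"z":0,"wx":0,"wy":-16,"wz":0},{"x":0,"y":-0.04,"z":0,"wx":0,"wy":-24,"wz":0},{"x":0,"y":-0.05,"z":0,"wx":0,"wy":-32,"wz":0},{"x":0,"y":-0.07,"z":0,"wx":0,"wy":-40,"wz":0},{"x":0,"y":-0.08,"z":0,"wx":0,"wy":-48,"wz":0},{"x":0,"y":-0.09,"z":0,"wx":0,"wy":-56,"wz":0},{"x":0,"y":-0.1,"z":0,"wx":0,"wy":-63,"wz":0}]' -1;  python3 - <<'E'
from h import *
from station import vision
rel([.4755,.1833,.1872])
c=vision.get_calibration('wrist');p,d=vision.get_image('wrist')
np.savez('pics/w3.npz',p=p,d=d,**c);cv2.imwrite('pics/w3.png',p[:,:,::-1])
print(spout(np.load('pics/w2.npz'),.112,(.4755,.1833)))
print(spout(np.load('pics/w3.npz'),.113,(.4755,.1833)))
E
```

```text
t: 4.05
ee_pos: [0.4757, 0.1831, 0.1873]
ee_rot: [-1.571, -0.003, -2.522]
wrist_force: [-0.3, -0.7, -0.5]
grip_width: 0.594
t 4.05 pos [0.4757 0.1831 0.1873] rot [-1.571 -0.003 -2.522] q [ 0.15  0.06  1.99 -0.    1.09  1.1 ] F [-0.3 -0.7 -0.5] T [-0.12  0.1  -0.05] w 0.594
tool shift cm [ 0.    0.01 -0.03]
(1054, array([0.4813, 0.1866, 0.1262]), array([0.0032, 0.0068]), np.float64(129.00642566352352))
(1060, array([0.475 , 0.1909, 0.1272]), array([0.0032, 0.0068]), np.float64(12.128751481017986))
```

View pics/w3.png

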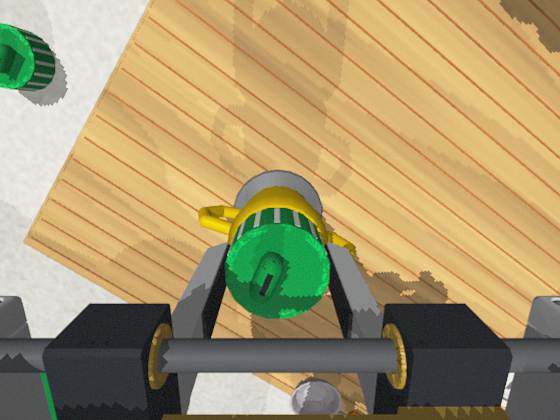

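The lid turned 63.1° (spout 129.0→192.1°) and rose 1 mm with the tool, so there's no slip. Continuing.

```bash
python3 -m crank '[{"x":0,"y":-0.01,"z":0,"wx":0,"wy":-8,"wz":0},{"x":0,"y":-0.03,"z":0,"wx":0,"wy":-16,"wz":0},{"x":0,"y":-0.04,"z":0,"wx":0,"wy":-24,"wz":0},{"x":0,"y":-0.05,"z":0,"wx":0,"wy":-32,"wz":0},{"x":0,"y":-0.07,"z":0,"wx":0,"wy":-40,"wz":0},{"x":0,"y":-0.08,"z":0,"wx":0,"wy":-48,"wz":0},{"x":0,"y":-0.09,"z":0,"wx":0,"wy":-56,"wz":0},{"x":0,"y":-0.1,"z":0,"wx":0,"wy":-63,"wz":0}]' -1;  python3 -c "
from h import *;rel([.4755,.1833,.1883])"
```

```text
t: 4.9
ee_pos: [0.4757, 0.1831, 0.1885]
ee_rot: [-1.574, -0.001, -1.416]
wrist_force: [0.3, -0.3, 0.3]
grip_width: 0.596
t 4.9 pos [0.4757 0.1831 0.1885] rot [-1.574e+00 -1.000e-03 -1.416e+00] q [ 0.15  0.06  1.99 -0.    1.09 -0.01] F [ 0.3 -0.3  0.3] T [-0.07 -0.04 -0.01] w 0.596
tool shift cm [-0.02  0.02 -0.02]
```

```bash
python3 -m crank '[{"x":0,"y":-0.01,"z":0,"wx":0,"wy":-8,"wz":0},{"x":0,"y":-0.03,"z":0,"wx":0,"wy":-16,"wz":0},{"x":0,"y":-0.04,"z":0,"wx":0,"wy":-24,"wz":0},{"x":0,"y":-0.05,"z":0,"wx":0,"wy":-32,"wz":0},{"x":0,"y":-0.07,"z":0,"wx":0,"wy":-40,"wz":0},{"x":0,"y":-0.08,"z":0,"wx":0,"wy":-48,"wz":0},{"x":0,"y":-0.09,"z":0,"wx":0,"wy":-56,"wz":0},{"x":0,"y":-0.1,"z":0,"wx":0,"wy":-63,"wz":0}]' -1;  python3 -c "
from h import *;rel([.4755,.1833,.1894])"
```

```text
t: 5.7
ee_pos: [0.476, 0.183, 0.1896]
ee_rot: [-1.573, 0.001, -0.313]
wrist_force: [-0.2, -0.5, -0.4]
grip_width: 0.592
t 5.7 pos [0.476  0.183  0.1896] rot [-1.573e+00  1.000e-03 -3.130e-01] q [ 0.14  0.06  1.99 -0.    1.1  -1.11] F [-0.2 -0.5 -0.4] T [-0.05 -0.18  0.06] w 0.592
tool shift cm [-0.05  0.02  0.01]
```

```bash
python3 -m crank '[{"x":0,"y":-0.01,"z":0,"wx":0,"wy":-8,"wz":0},{"x":0,"y":-0.03,"z":0,"wx":0,"wy":-16,"wz":0},{"x":0,"y":-0.04,"z":0,"wx":0,"wy":-24,"wz":0},{"x":0,"y":-0.05,"z":0,"wx":0,"wy":-32,"wz":0},{"x":0,"y":-0.07,"z":0,"wx":0,"wy":-40,"wz":0},{"x":0,"y":-0.08,"z":0,"wx":0,"wy":-48,"wz":0},{"x":0,"y":-0.09,"z":0,"wx":0,"wy":-56,"wz":0},{"x":0,"y":-0.1,"z":0,"wx":0,"wy":-63,"wz":0}]' -1;  python3 - <<'E'
from h import *
from station import vision
rel([.4755,.1833,.1904])
c=vision.get_calibration('wrist');p,d=vision.get_image('wrist')
np.savez('pics/w4.npz',p=p,d=d,**c)
print(spout(np.load('pics/w4.npz'),.116,(.4755,.1833)))
E
```

```text
t: 6.5
ee_pos: [0.4761, 0.183, 0.1907]
ee_rot: [-1.571, 0.002, 0.789]
wrist_force: [1.5, -0.5, -1.2]
grip_width: 0.592
t 6.5 pos [0.4761 0.183  0.1907] rot [-1.571  0.002  0.789] q [ 0.14  0.05  1.99 -0.    1.1  -2.21] F [ 1.5 -0.5 -1.2] T [ 0.12 -0.04 -0.02] w 0.592
tool shift cm [-0.02  0.03  0.06]
(1064, array([0.4752, 0.1761, 0.1304]), array([0.0032, 0.0068]), np.float64(21.778739185494544))
```

Total is 252.8° (0.70 turn). Now open, wind back 270° (12 flats), and regrip.

```bash
python3 -m crank '[{"x":0,"y":0,"z":0,"wx":0,"wy":0,"wz":0},{"x":0,"y":0,"z":0,"wx":0,"wy":0,"wz":0},{"x":0,"y":0,"z":0,"wx":0,"wy":0,"wz":0},{"x":0,"y":0,"z":0,"wx":0,"wy":0,"wz":0}]' 0.8;  python3 -c "
from h import *;rel([.4755,.1833,.1907])"
```

```text
t: 6.95
ee_pos: [0.476, 0.183, 0.1907]
ee_rot: [-1.571, 0.002, 0.791]
wrist_force: [0.2, 0.5, -0.0]
grip_width: 0.886
t 6.95 pos [0.476  0.183  0.1907] rot [-1.571  0.002  0.791] q [ 0.14  0.05  1.99 -0.    1.1  -2.22] F [ 0.2  0.5 -0. ] T [ 0.14  0.04 -0.  ] w 0.886
tool shift cm [-0.02 -0.    0.06]
```

```bash
python3 -m crank '[{"x":0,"y":0,"z":0.06,"wx":0,"wy":8.5,"wz":0},{"x":0,"y":0,"z":0.06,"wx":0,"wy":17,"wz":0},{"x":0,"y":0,"z":0.06,"wx":0,"wy":25.5,"wz":0},{"x":0,"y":0,"z":0.06,"wx":0,"wy":34,"wz":0},{"x":0,"y":0,"z":0.06,"wx":0,"wy":42.5,"wz":0},{"x":0,"y":0,"z":0.06,"wx":0,"wy":51,"wz":0},{"x":0,"y":0,"z":0.06,"wx":0,"wy":59.5,"wz":0},{"x":0,"y":0,"z":0.06,"wx":0,"wy":68,"wz":0}]' 0.8
```

```text
t: 7.75
ee_pos: [0.4756, 0.1835, 0.1906]
ee_rot: [-1.573, 0.001, -0.402]
wrist_force: [-0.4, -0.6, 0.2]
grip_width: 0.902
```

```bash
python3 -m crank '[{"x":0,"y":0,"z":0,"wx":0,"wy":8.5,"wz":0},{"x":0,"y":0,"z":0,"wx":0,"wy":17,"wz":0},{"x":0,"y":0,"z":0,"wx":0,"wy":25.5,"wz":0},{"x":0,"y":0,"z":0,"wx":0,"wy":34,"wz":0},{"x":0,"y":0,"z":0,"wx":0,"wy":42.5,"wz":0},{"x":0,"y":0,"z":0,"wx":0,"wy":51,"wz":0},{"x":0,"y":0,"z":0,"wx":0,"wy":59.5,"wz":0},{"x":0,"y":0,"z":0,"wx":0,"wy":68,"wz":0}]' 0.8
```

```text
t: 8.55
ee_pos: [0.4756, 0.1835, 0.1906]
ee_rot: [-1.573, -0.002, -1.596]
wrist_force: [0.4, -0.9, -0.2]
grip_width: 0.902
```

```bash
python3 -m crank '[{"x":0,"y":0,"z":0,"wx":0,"wy":8.5,"wz":0},{"x":0,"y":0,"z":0,"wx":0,"wy":17,"wz":0},{"x":0,"y":0,"z":0,"wx":0,"wy":25.5,"wz":0},{"x":0,"y":0,"z":0,"wx":0,"wy":34,"wz":0},{"x":0,"y":0,"z":0,"wx":0,"wy":42.5,"wz":0},{"x":0,"y":0,"z":0,"wx":0,"wy":51,"wz":0},{"x":0,"y":0,"z":0,"wx":0,"wy":59.5,"wz":0},{"x":0,"y":0,"z":0,"wx":0,"wy":68,"wz":0}]' 0.8; python3 -c "
from h import *;rel([.4757,.1831,.1907])"
```

```text
t: 9.35
ee_pos: [0.4756, 0.1835, 0.1906]
ee_rot: [-1.57, -0.002, -2.79]
wrist_force: [0.8, 0.8, -0.1]
grip_width: 0.905
t 9.35 pos [0.4756 0.1835 0.1906] rot [-1.57e+00 -2.00e-03 -2.79e+00] q [ 0.15  0.05  1.99 -0.    1.1   1.37] F [ 0.8  0.8 -0.1] T [-0.04  0.08  0.03] w 0.905
tool shift cm [-0.   -0.01  0.04]
```

```bash
python3 -m crank '[{"x":0,"y":0,"z":0,"wx":0,"wy":8.5,"wz":0},{"x":0,"y":0,"z":0,"wx":0,"wy":17,"wz":0},{"x":0,"y":0,"z":0,"wx":0,"wy":25.5,"wz":0},{"x":0,"y":0,"z":0,"wx":0,"wy":34,"wz":0},{"x":0,"y":0,"z":0,"wx":0,"wy":42.5,"wz":0},{"x":0,"y":0,"z":0,"wx":0,"wy":51,"wz":0},{"x":0,"y":0,"z":0,"wx":0,"wy":59.5,"wz":0},{"x":0,"y":0,"z":0,"wx":0,"wy":65,"wz":0}]' 0.8; python3 -m crank '[{"x":0,"y":0,"z":0,"wx":0,"wy":0,"wz":0},{"x":0,"y":0,"z":0,"wx":0,"wy":0,"wz":0},{"x":0,"y":0,"z":0,"wx":0,"wy":0,"wz":0},{"x":0,"y":0,"z":0,"wx":0,"wy":0,"wz":0},{"x":0,"y":0,"z":0,"wx":0,"wy":0,"wz":0},{"x":0,"y":0,"z":0,"wx":0,"wy":0,"wz":0}]' -1
python3 - <<'E'
from h import *
from station import vision
rel([.4757,.1831,.1907])
c=vision.get_calibration('wrist');p,d=vision.get_image('wrist')
np.savez('pics/w5.npz',p=p,d=d,**c);cv2.imwrite('pics/w5.png',p[:,:,::-1])
print(spout(np.load('pics/w5.npz'),.116,(.4755,.1833)))
E
```

```text
t: 10.15
ee_pos: [0.4756, 0.1835, 0.1906]
ee_rot: [-1.568, -0.0, 2.353]
wrist_force: [0.1, -0.7, -0.6]
grip_width: 0.901
t: 10.75
ee_pos: [0.4755, 0.1834, 0.1906]
ee_rot: [-1.568, -0.0, 2.353]
wrist_force: [-0.1, 0.3, 0.2]
grip_width: 0.592
t 10.75 pos [0.4755 0.1834 0.1906] rot [-1.568 -0.     2.353] q [ 0.15  0.05  1.99 -0.    1.1   2.51] F [-0.1  0.3  0.2] T [0.05 0.12 0.03] w 0.592
tool shift cm [-0.04 -0.01  0.01]
(1093, array([0.4784, 0.1767, 0.1303]), array([0.003 , 0.0068]), np.float64(23.50856293822065))
```

View pics/w5.png

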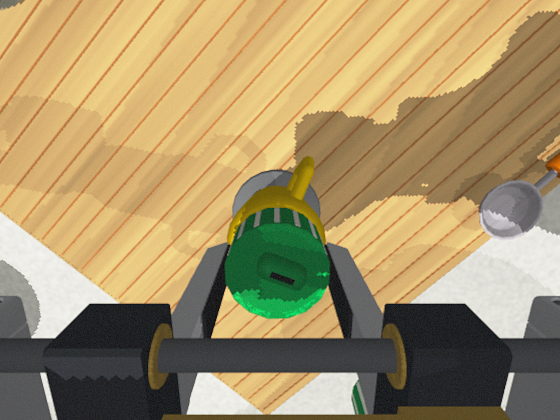

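Regripped at 55.6 mm; the lid stayed at about 253°. The second stroke is 4×64°, for a total of about 1.415 turns.

```bash
python3 -m crank '[{"x":0,"y":-0.01,"z":0,"wx":0,"wy":-8,"wz":0},{"x":0,"y":-0.03,"z":0,"wx":0,"wy":-16,"wz":0},{"x":0,"y":-0.04,"z":0,"wx":0,"wy":-24,"wz":0},{"x":0,"y":-0.05,"z":0,"wx":0,"wy":-32,"wz":0},{"x":0,"y":-0.07,"z":0,"wx":0,"wy":-40,"wz":0},{"x":0,"y":-0.08,"z":0,"wx":0,"wy":-48,"wz":0},{"x":0,"y":-0.09,"z":0,"wx":0,"wy":-56,"wz":0},{"x":0,"y":-0.1,"z":0,"wx":0,"wy":-64,"wz":0}]' -1
```

```text
t: 11.6
ee_pos: [0.4756, 0.1834, 0.1917]
ee_rot: [-1.57, -0.002, -2.807]
wrist_force: [0.1, -0.6, 0.8]
grip_width: 0.591
```

```bash
python3 -m crank '[{"x":0,"y":-0.01,"z":0,"wx":0,"wy":-8,"wz":0},{"x":0,"y":-0.03,"z":0,"wx":0,"wy":-16,"wz":0},{"x":0,"y":-0.04,"z":0,"wx":0,"wy":-24,"wz":0},{"x":0,"y":-0.05,"z":0,"wx":0,"wy":-32,"wz":0},{"x":0,"y":-0.07,"z":0,"wx":0,"wy":-40,"wz":0},{"x":0,"y":-0.08,"z":0,"wx":0,"wy":-48,"wz":0},{"x":0,"y":-0.09,"z":0,"wx":0,"wy":-56,"wz":0},{"x":0,"y":-0.1,"z":0,"wx":0,"wy":-64,"wz":0}]' -1
```

```text
t: 12.4
ee_pos: [0.4757, 0.1833, 0.1928]
ee_rot: [-1.572, -0.002, -1.684]
wrist_force: [0.3, 1.0, 0.1]
grip_width: 0.595
```

```bash
python3 -m crank '[{"x":0,"y":-0.01,"z":0,"wx":0,"wy":-8,"wz":0},{"x":0,"y":-0.03,"z":0,"wx":0,"wy":-16,"wz":0},{"x":0,"y":-0.04,"z":0,"wx":0,"wy":-24,"wz":0},{"x":0,"y":-0.05,"z":0,"wx":0,"wy":-32,"wz":0},{"x":0,"y":-0.07,"z":0,"wx":0,"wy":-40,"wz":0},{"x":0,"y":-0.08,"z":0,"wx":0,"wy":-48,"wz":0},{"x":0,"y":-0.09,"z":0,"wx":0,"wy":-56,"wz":0},{"x":0,"y":-0.1,"z":0,"wx":0,"wy":-64,"wz":0}]' -1
python3 - <<'E'
from h import *
from station import vision
rel([.4757,.1831,.194])
c=vision.get_calibration('wrist');p,d=vision.get_image('wrist')
np.savez('pics/w6.npz',p=p,d=d,**c);cv2.imwrite('pics/w6.png',p[:,:,::-1])
print(spout(np.load('pics/w6.npz'),.119,(.4755,.1833)))
E
```

```text
t: 13.2
ee_pos: [0.4759, 0.1833, 0.194]
ee_rot: [-1.573, -0.001, -0.561]
wrist_force: [-0.6, -0.5, 0.9]
grip_width: 0.59
t 13.2 pos [0.4759 0.1833 0.194 ] rot [-1.573e+00 -1.000e-03 -5.610e-01] q [ 0.15  0.05  1.99 -0.    1.1  -0.86] F [-0.6 -0.5  0.9] T [-0.11 -0.12 -0.03] w 0.59
tool shift cm [-0.01 -0.   -0.03]
(1102, array([0.4688, 0.1897, 0.1335]), array([0.003 , 0.0067]), np.float64(36.00228394217913))
```

The lid is at 447° (1.24 turns), and it needs 63° more.

```bash
python3 -m crank '[{"x":0,"y":-0.01,"z":0,"wx":0,"wy":-8,"wz":0},{"x":0,"y":-0.03,"z":0,"wx":0,"wy":-16,"wz":0},{"x":0,"y":-0.04,"z":0,"wx":0,"wy":-24,"wz":0},{"x":0,"y":-0.05,"z":0,"wx":0,"wy":-32,"wz":0},{"x":0,"y":-0.07,"z":0,"wx":0,"wy":-40,"wz":0},{"x":0,"y":-0.08,"z":0,"wx":0,"wy":-48,"wz":0},{"x":0,"y":-0.09,"z":0,"wx":0,"wy":-55,"wz":0},{"x":0,"y":-0.1,"z":0,"wx":0,"wy":-62,"wz":0}]' -1
python3 - <<'E'
from h import *
from station import vision
rel([.4757,.1831,.194])
c=vision.get_calibration('wrist');p,d=vision.get_image('wrist')
np.savez('pics/w7.npz',p=p,d=d,**c);cv2.imwrite('pics/w7.png',p[:,:,::-1])
print(spout(np.load('pics/w7.npz'),.120,(.4755,.1833)))
E
```

```text
t: 14.05
ee_pos: [0.476, 0.1834, 0.195]
ee_rot: [-1.572, 0.001, 0.527]
wrist_force: [0.7, -0.2, 0.0]
grip_width: 0.593
t 14.05 pos [0.476  0.1834 0.195 ] rot [-1.572e+00  1.000e-03  5.270e-01] q [ 0.15  0.05  1.99 -0.    1.1  -1.95] F [ 0.7 -0.2  0. ] T [ 0.08 -0.02  0.02] w 0.593
tool shift cm [-0.04  0.1  -0.01]
(1109, array([0.4666, 0.1815, 0.1346]), array([0.003 , 0.0068]), np.float64(98.57429228846749))
```

The lid is at 509.6° = 1.416 turns, inside the window. Gentle test lift of 4 mm, watching the force.

```bash
python3 -m crank '[{"x":0,"y":-0.1,"z":0,"wx":0,"wy":0,"wz":0},{"x":0,"y":-0.2,"z":0,"wx":0,"wy":0,"wz":0},{"x":0,"y":-0.3,"z":0,"wx":0,"wy":0,"wz":0},{"x":0,"y":-0.4,"z":0,"wx":0,"wy":0,"wz":0}]' -1; python3 -c "
from h import *;rel([.4757,.1831,.194])"
```

```text
t: 14.5
ee_pos: [0.4759, 0.1834, 0.1991]
ee_rot: [-1.572, 0.002, 0.529]
wrist_force: [0.4, 0.7, -0.0]
grip_width: 0.588
t 14.5 pos [0.4759 0.1834 0.1991] rot [-1.572  0.002  0.529] q [ 0.15  0.04  1.99 -0.    1.11 -1.95] F [ 0.4  0.7 -0. ] T [ 0.09 -0.01  0.03] w 0.588
tool shift cm [-0.03  0.51 -0.01]
```

Free. Lifting slowly 4 cm, then on up, and checking.

```bash
python3 -m crank '[{"x":0,"y":-0.5,"z":0,"wx":0,"wy":0,"wz":0},{"x":0,"y":-1,"z":0,"wx":0,"wy":0,"wz":0},{"x":0,"y":-1.5,"z":0,"wx":0,"wy":0,"wz":0},{"x":0,"y":-2,"z":0,"wx":0,"wy":0,"wz":0},{"x":0,"y":-3,"z":0,"wx":0,"wy":0,"wz":0},{"x":0,"y":-4.5,"z":0,"wx":0,"wy":0,"wz":0},{"x":0,"y":-6,"z":0,"wx":0,"wy":0,"wz":0},{"x":0,"y":-7,"z":0,"wx":0,"wy":0,"wz":0}]' -1
python3 - <<'E'
from h import *
from station import vision
rel([.525,-.142,.25])
for n in ('wrist','scene'):
    c=vision.get_calibration(n);p,d=vision.get_image(n)
    np.savez(f'pics/{n}8.npz',p=p,d=d,**c);cv2.imwrite(f'pics/{n}8.png',p[:,:,::-1])
E
```

```text
t: 15.3
ee_pos: [0.4764, 0.1836, 0.2711]
ee_rot: [-1.573, -0.0, 0.529]
wrist_force: [0.4, 0.0, 0.0]
grip_width: 0.592
t 15.3 pos [0.4764 0.1836 0.2711] rot [-1.573 -0.     0.529] q [ 0.15 -0.05  1.94 -0.    1.26 -1.95] F [0.4 0.  0. ] T [ 0.08 -0.   -0.03] w 0.592
tool shift cm [-12.25   2.17 -30.55]
```

View pics/scene8.png

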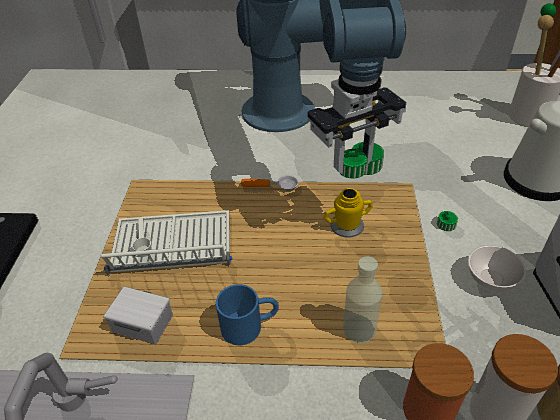

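View pics/wrist8.png

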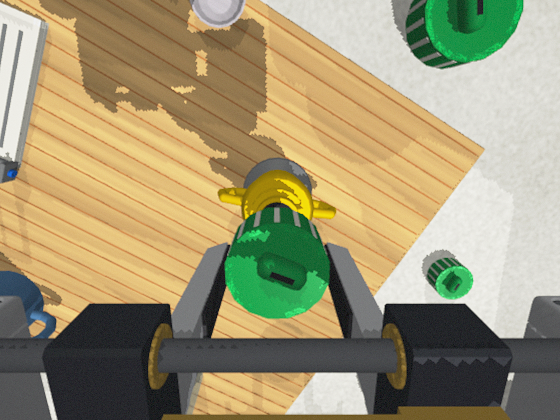

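The lid is off: the scene shows the cup's bare neck at (349,193) and the lid in the jaws at (355,163). Carrying it to the bay, turning the jaws 22.5° to line up with the rack.

```bash
python3 -m crank '[{"x":-0.6,"y":0,"z":-1.5,"wx":0,"wy":2,"wz":0},{"x":-1.8,"y":0,"z":-4.5,"wx":0,"wy":5,"wz":0},{"x":-3.2,"y":0,"z":-8,"wx":0,"wy":8,"wz":0},{"x":-4.6,"y":0,"z":-11.5,"wx":0,"wy":11,"wz":0},{"x":-6,"y":0,"z":-15,"wx":0,"wy":14,"wz":0},{"x":-7.4,"y":0,"z":-18.5,"wx":0,"wy":17,"wz":0},{"x":-8.8,"y":0,"z":-22,"wx":0,"wy":20,"wz":0},{"x":-10.2,"y":0,"z":-25.5,"wx":0,"wy":22.5,"wz":0}]' -1; python3 -c "
from h import *;rel([.525,-.142,.25])"
```

```text
t: 16.2
ee_pos: [0.5172, -0.0894, 0.2712]
ee_rot: [-1.572, -0.002, 0.134]
wrist_force: [-0.4, -0.8, -0.5]
grip_width: 0.591
t 16.2 pos [ 0.5172 -0.0894  0.2712] rot [-1.572 -0.002  0.134] q [-0.39 -0.02  1.91  0.    1.25 -2.09] F [-0.4 -0.8 -0.5] T [ 0.03 -0.03  0.  ] w 0.591
tool shift cm [ 0.06  2.13 -5.31]
```

```bash
python3 -m crank '[{"x":0,"y":0,"z":-2.5,"wx":0,"wy":0,"wz":0},{"x":0,"y":0.5,"z":-4.5,"wx":0,"wy":0,"wz":0},{"x":0.1,"y":2,"z":-5.3,"wx":0,"wy":0,"wz":0},{"x":0.1,"y":4,"z":-5.3,"wx":0,"wy":0,"wz":0},{"x":0.1,"y":6,"z":-5.3,"wx":0,"wy":0,"wz":0},{"x":0.1,"y":8,"z":-5.3,"wx":0,"wy":0,"wz":0},{"x":0.1,"y":9,"z":-5.3,"wx":0,"wy":0,"wz":0},{"x":0.1,"y":9,"z":-5.3,"wx":0,"wy":0,"wz":0}]' -1
python3 - <<'E'
from h import *
from station import vision
rel([.525,-.142,.1205])
for n in ('wrist','scene'):
    c=vision.get_calibration(n);p,d=vision.get_image(n)
    np.savez(f'pics/{n}9.npz',p=p,d=d,**c);cv2.imwrite(f'pics/{n}9.png',p[:,:,::-1])
E
```

```text
t: 17.0
ee_pos: [0.5243, -0.1408, 0.1788]
ee_rot: [-1.569, 0.002, 0.135]
wrist_force: [1.4, -0.5, -0.0]
grip_width: 0.594
t 17.0 pos [ 0.5243 -0.1408  0.1788] rot [-1.569  0.002  0.135] q [-0.47  0.15  1.92  0.    1.08 -2.18] F [ 1.4 -0.5 -0. ] T [0.08 0.06 0.04] w 0.594
tool shift cm [ 0.06  5.83 -0.14]
```

View pics/scene9.png

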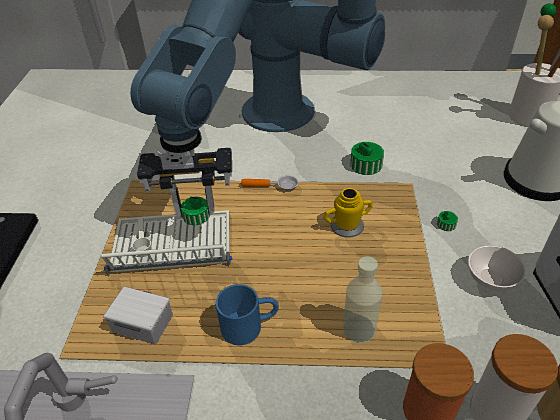

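View pics/wrist9.png

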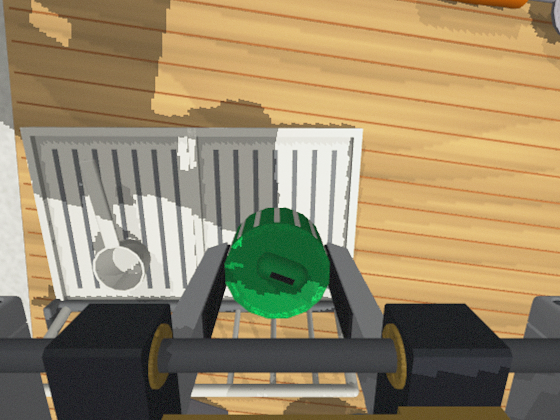

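The lid hangs over the left bay. Rim corners visible: near-left (361,130), divider (190,130). I'll cross-check the bay centre from this view.

Run:
```python
from h import *
z=np.load('pics/wrist9.npz')
a=ray(z,361,129,.017);b=ray(z,22,129,.017);print(a,b,np.linalg.norm(a-b))
l=(a-b)/np.linalg.norm(a-b);x=np.array([l[1],-l[0],0]);print('yaw',np.arctan2(x[1],x[0]))
print('bay',(a+b)/2+.075*x+.061*l)
W=world(z);print('floor z',np.percentile(W[160:200,300:345,2],[25,50,75,90]), 'lid top', np.median(W[240:255,260:290],axis=(0,1)))
```

```text
[ 0.44338908 -0.0888721   0.017     ] [ 0.4767352  -0.33392676  0.017     ] 0.24731305904456694
yaw 0.13524558875129863
bay [ 0.52615241 -0.14084394  0.017     ]
floor z [0.01159594 0.01201751 0.01246129 0.01290641] lid top [ 0.50747742 -0.14348365  0.10394398]
```

Bay is (0.527,−0.141), floor z 0.012, both in agreement. Contact should come at TCP z≈0.1165. Lowering.

```bash
python3 -m crank '[{"x":0.1,"y":1.2,"z":-0.1,"wx":0,"wy":0,"wz":0},{"x":0.1,"y":2.4,"z":-0.1,"wx":0,"wy":0,"wz":0},{"x":0.1,"y":3.6,"z":-0.1,"wx":0,"wy":0,"wz":0},{"x":0.1,"y":4.6,"z":-0.1,"wx":0,"wy":0,"wz":0},{"x":0.1,"y":5.3,"z":-0.1,"wx":0,"wy":0,"wz":0},{"x":0.1,"y":5.7,"z":-0.1,"wx":0,"wy":0,"wz":0},{"x":0.1,"y":5.9,"z":-0.1,"wx":0,"wy":0,"wz":0},{"x":0.1,"y":5.9,"z":-0.1,"wx":0,"wy":0,"wz":0}]' -1; python3 -c "
from h import *;rel([.525,-.142,.1165])"
```

```text
t: 17.9
ee_pos: [0.527, -0.1426, 0.1224]
ee_rot: [-1.572, -0.002, 0.135]
wrist_force: [-0.4, -0.2, -0.6]
grip_width: 0.595
t 17.9 pos [ 0.527  -0.1426  0.1224] rot [-1.572 -0.002  0.135] q [-0.47  0.24  1.93  0.    0.97 -2.18] F [-0.4 -0.2 -0.6] T [ 0.03 -0.01  0.02] w 0.595
tool shift cm [-0.19  0.58  0.09]
```

```bash
python3 -m crank '[{"x":0,"y":0.1,"z":0,"wx":0,"wy":0,"wz":0},{"x":0,"y":0.15,"z":0,"wx":0,"wy":0,"wz":0},{"x":0,"y":0.2,"z":0,"wx":0,"wy":0,"wz":0}]' -1; python3 -c "
from h import *;rel([.525,-.142,.1165])"
```

```text
t: 18.2
ee_pos: [0.5272, -0.1427, 0.1206]
ee_rot: [-1.572, -0.003, 0.135]
wrist_force: [1.0, 0.8, -0.3]
grip_width: 0.591
t 18.2 pos [ 0.5272 -0.1427  0.1206] rot [-1.572 -0.003  0.135] q [-0.47  0.25  1.93  0.    0.96 -2.18] F [ 1.   0.8 -0.3] T [ 0.04  0.03 -0.04] w 0.591
tool shift cm [-0.21  0.41  0.09]
```

```bash
python3 -m crank '[{"x":0,"y":0.1,"z":0,"wx":0,"wy":0,"wz":0},{"x":0,"y":0.2,"z":0,"wx":0,"wy":0,"wz":0},{"x":0,"y":0.3,"z":0,"wx":0,"wy":0,"wz":0},{"x":0,"y":0.35,"z":0,"wx":0,"wy":0,"wz":0}]' -1; python3 -m crank '[{"x":0,"y":0.05,"z":0,"wx":0,"wy":0,"wz":0},{"x":0,"y":0.05,"z":0,"wx":0,"wy":0,"wz":0}]' -1
```

```text
t: 18.6
ee_pos: [0.5271, -0.1426, 0.1169]
ee_rot: [-1.572, -0.002, 0.135]
wrist_force: [0.0, -0.0, 0.0]
grip_width: 0.593
t: 18.8
ee_pos: [0.5272, -0.1427, 0.1169]
ee_rot: [-1.572, -0.002, 0.135]
wrist_force: [-2.7, 0.2, 4.5]
grip_width: 0.596
```

Contact at TCP z 0.1169, with 4.5 N upward. Releasing with a partial opening.

```bash
python3 -m crank '[{"x":0,"y":0,"z":0,"wx":0,"wy":0,"wz":0},{"x":0,"y":0,"z":0,"wx":0,"wy":0,"wz":0},{"x":0,"y":0,"z":0,"wx":0,"wy":0,"wz":0},{"x":0,"y":0,"z":0,"wx":0,"wy":0,"wz":0}]' 0.5; python3 -m crank '[{"x":0,"y":-1,"z":0,"wx":0,"wy":0,"wz":0},{"x":0,"y":-3,"z":0,"wx":0,"wy":0,"wz":0},{"x":0,"y":-6,"z":0,"wx":0,"wy":0,"wz":0},{"x":0,"y":-9,"z":0,"wx":0,"wy":0,"wz":0},{"x":0,"y":-12,"z":0,"wx":0,"wy":0,"wz":0},{"x":0,"y":-15,"z":0,"wx":0,"wy":0,"wz":0},{"x":0,"y":-15,"z":0,"wx":0,"wy":0,"wz":0}]' 0.5
python3 - <<'E'
from h import *
from station import vision
for n in ('wrist','scene','top'):
    c=vision.get_calibration(n);p,d=vision.get_image(n);np.savez(f'pics/{n}10.npz',p=p,d=d,**c)
    cv2.imwrite(f'pics/{n}10.png',p[:,:,::-1])
    if n=='top': continue
    z=np.load(f'pics/{n}10.npz');W=world(z);hsv=cv2.cvtColor(p,cv2.COLOR_RGB2HSV)
    m=(cv2.inRange(hsv,(45,100,30),(80,255,255))>0)&(np.hypot(W[:,:,0]-.527,W[:,:,1]+.142)<.05)
    P=W[m];T=P[(P[:,2]>.036)&(P[:,2]<.048)]
    print(n,len(T),'top z',np.median(T[:,2]),cv2.minEnclosingCircle(T[:,:2].astype(np.float32)))
    A=np.c_[T[:,:2]-T[:,:2].mean(0),np.ones(len(T))];print('tilt',np.linalg.lstsq(A,T[:,2],rcond=None)[0],'maxz',P[:,2].max())
E
```

```text
t: 19.2
ee_pos: [0.5272, -0.1426, 0.1167]
ee_rot: [-1.572, -0.002, 0.135]
wrist_force: [1.1, -0.8, 0.4]
grip_width: 0.749
t: 19.9
ee_pos: [0.5288, -0.1434, 0.2724]
ee_rot: [-1.578, -0.01, 0.135]
wrist_force: [-0.2, -0.8, 0.6]
grip_width: 0.75
wrist 2117 top z 0.04200486151255856 ((0.5251714587211609, -0.14260751008987427), 0.02839755453169346)
tilt [0.0025182  0.00159663 0.04196842] maxz 0.2923293107648109
scene 347 top z 0.04198674037436879 ((0.5275809168815613, -0.14322036504745483), 0.029506953433156013)
tilt [-0.01339662 -0.00450395  0.04197332] maxz 0.059877256925233005
```

View pics/wrist10.png

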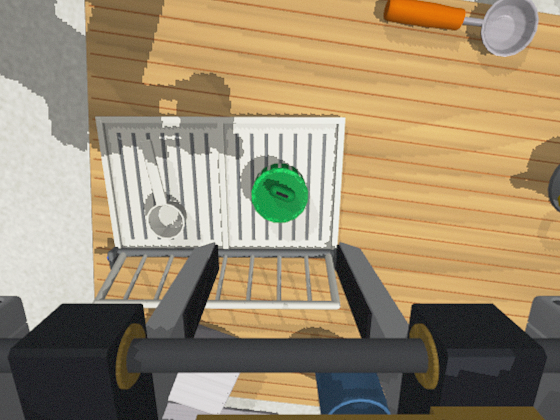

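View pics/scene10.png

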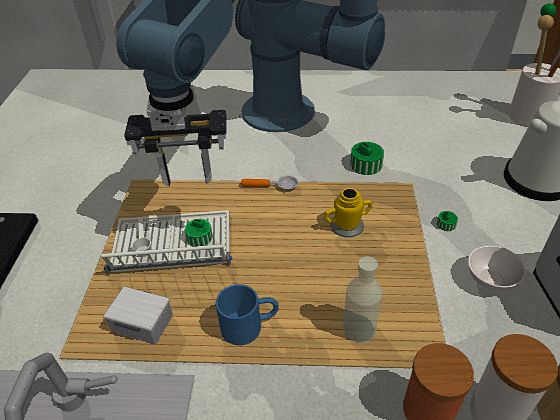

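The lid lies flat in the left bay (wrist px (280,193)), its top at z 0.042 with the floor at 0.012, spout up. The other objects are where they were, so I'm handing in.

```bash
python3 -c "
from station import bot
s=bot.get_state();print(s['t'],abs(s['joint_velocities']).max(),s['wrist_force']);print(bot.job_done())"
```

```text
20.05 0.020646505226653657 [ 0.41295275 -0.15155751 -0.2949901 ]
the job is handed in; nothing more can be done
None
```

The lid is off the cup and lying spout up in the empty bay of the rack, released. I handed the job in at t ≈ 20 s, and the interface reports no verdict.

- **Unscrewing:** I turned it in two grips, 253° and then about 257°, to about 1.416 turns in total as tracked from the spout. That is past where the thread lets go and short of 1.52 turns. A 4 mm test lift then met no resistance, and the lid came straight up.
- **Placing:** I lowered it slowly until it touched the floor with about 4.5 N, opened the jaws part way and backed straight up.

Last checks:
- **Lid height and tilt:** its top is at z = 0.042, which puts the underside on the 0.012 floor. The wrist view shows a tilt of about 0.003 rad and the coarser scene view about 0.014 rad; the limit is 0.08.
- **Lid position:** the two views put its centre at (0.525, −0.143) and (0.528, −0.143). That is within 2 mm of the bay centre, which I measured at about (0.527, −0.141).
- **Other objects:** by eye, the scoop, bottle, tin and mug are where they started. I did not measure their positions.
- **Robot:** it is clear of everything, with wrist force near zero.

No check failed. The bay centre differed by about 2 mm between views, well inside tolerance.

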